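# Feed the last nut and run the nuts into the tote's marked corner

## Task

Push the red plate of the part feeder fully through its stroke, so that the last nut drops off the ledge into the blue tote. Then take the tote by its black corner tab and tilt it until all three nuts have slid together into the yellow-marked corner; finish while still holding the tote by the tab, tilted by about 35 degrees, clear of the feeder, steady and with all nuts in that corner. Do not disturb the mug, the jar or the glue bottle.

Things in the scene. Friction and masses are not known exactly. Their poses are not given: they have to be found in the camera images.
- plunger (a joint): The feeder's sprung plunger: 0 m at rest, grows as its red plate is pushed, stop at 0.060 m (fully home). The spring needs about 4 N at the start and 10 N at the end and pushes the plunger back out when it is let go. The nut leaves the ledge in about the last 25 mm of the stroke.
- push_plate (a point): Centre of the outer face of the feeder's red push plate, 90 mm above the bench. Plate upright, 56 wide, 64 high (54 to 118 mm above the bench), 10 thick. The point's x axis is the level direction in which to push, z is up; it moves with the plate. The outer side is free; along x the green housing, 91 mm high, begins 80 mm in (70 mm behind the plate's inner face).
- ledge_end (a point): Free end of the feeder's steel ledge, middle of its top face, 61 mm above the bench; x as the push direction. Underside 56 mm high, 70 wide, rails to 75 mm. The last 65 mm overhang; behind them stands a 50 mm square green post on a flat foot that ends 45 mm short of the ledge end. All fixed to the bench. At rest 200 mm along x from the push plate's face.
- tote: Loose open blue plastic tote, 190 (its x) x 160 (y) x 45 mm (z), walls and floor 4 mm, 0.25 kg. Origin at the centre of its underside, z up. Its -x wall starts about 15 mm under the ledge's end, 11 mm below it. Slippery: nuts start to slide at 10 to 13 degrees, and along a wall into the corner at 30 to 40 degrees with the marked corner lowest.
- tote_tab (a point): Grip point in the tote's upright black tab, 82 mm above its underside, at tote x, y = 94, 79 mm (the +x +y corner). Tab 12 mm thick, 34 mm long along the tote's diagonal (the line from marked corner to tab), top 102 mm above the underside, 57 mm above the rim: grip it across the diagonal. Axes as the tote's.
- tote_corner (a point): Inner floor corner of the tote that is marked yellow (yellow rim angle and yellow floor square), at (-x, -y), diagonally opposite the tab; about 240 mm from the tab. When the tab is raised the tote pivots on this corner on the bench; its walls rise and would meet the ledge unless the tote is first drawn about 75 mm away from it along its +x. Axes as the tote's.
- nut_a_centre (a point): Centre of a big oily (slippery) hexagon nut, 46 mm across flats, 52 across corners, 24 mm thick, 0.22 kg, lying flat in the tote.
- nut_b_centre (a point): Centre of a second equal nut, lying flat in the tote.
- nut_c_centre (a point): Centre of the third equal nut, lying on the feeder's ledge in front of the plunger at the start.
- mug_foot (a point): Bystander: white enamel mug, 71 x 97 x 78 mm high; centre of its underside.
- jar_foot (a point): Bystander: glass jar of washers with a lid, 66 mm wide, 94 mm high; centre of its underside.
- glue_foot (a point): Bystander: red glue bottle, 35 x 50 x 124 mm high; centre of its underside.
Things that resemble listed ones, but are neither listed nor needed, are in the scene too. Leave any orange or turquoise look-alike of the part that bears nut_c_centre alone.

How it is judged:
By the outcome, as a careful person would: the job done as asked, in the order asked, and still so for the second after the job is handed in, while the arm keeps its last pose, push and grip.
It also fails if it takes over 61 s, if anything falls off the work surface, if the arm or the gripper's body presses on something with over 40 N, if the wrist force passes 120 N, or if a joint passes its speed limit or range.

## Robot

A 6-joint arm with a two-finger parallel gripper is mounted at the origin on a cart in front of the work surface, level with it; the furniture and walls round the work are solid. World frame = base frame: x ahead of the robot, y to its left, z up, the work surface at z = 0. Lengths are in mm, angles in rad, forces in N, time in s.
With the tool pointing down it reaches from about 400 to 925 mm from the base axis. Payload 12.5 kg.
Tool frame: the origin (TCP) lies on the mounting face of the last link; the fingertips stand 190 mm ahead of it and the grasp point (between the pads) lies 171 mm ahead of it; z points along the fingers, y is the line along which they close (so a half turn about z gives the same grasp; the last joint's range is limited). The gripper opens to 95 mm and grips with 3 to 60 N. Pads are 20 mm wide; open, the fingers measure 119 mm over their backs; the gripper's body (75 mm by 180 mm) begins 59 mm behind the grasp point.
Start: joints at [1.115, 0.491, 1.559, -0, 1.092, -0.106], TCP at [214.17, 587.159, 404.761] pointing down, gripper open.
Joint ranges: [-3.1, 3.1], [-0.84, 2.19], [0.05, 2.79], [-1.13, 4.28], [0.06, 2.93], [-2.69, 2.69]. Speed limits (rad/s): [2.22, 2.22, 2.79, 3.14, 3.14, 3.14].

## Interface

Orientations are given as a unit quaternion [w, x, y, z].
In Python, from workcell import get_obs, camera, workorder, trace gives the robot as it stands. The module is installed in compiled form; this text tells all that it offers.
- The arm moves only by the shell command python3 -m jog 'ROWS' [OPENING] [FORCE]. ROWS is JSON, one flat list of numbers, 6 for each row, row after row: the shift along the tool's x, y, z normalised to -1 to 1, where 1 is 20 mm, then the turn, a rotation vector about the tool's x, y, z normalised to -1 to 1, where 1 is 90 degrees. A call has exactly 10 rows; each row shifts and turns the commanded pose from where the row before left it, along the tool's axes as they then stand; what a row does not reach is not made up. A row lasts 1/8 s, in which the tool goes at most 62.5 mm and 10.7 degrees, less where a joint would pass 70% of its speed; a pose out of reach is approached as far as the arm can. A call with a number of a shift or a turn outside -1 to 1 is refused whole. A call with a gripper value outside its range is refused whole. OPENING is the opening, from 0 (shut) to 1 (fully open), set as the call begins (- or left out, the last holds). The fingers move at their own pace and stop on an object; FORCE is the grip in N (left out, the last holds). Time passes only in rows, so rows that do not move let the fingers close, or fill a call up. It gives the time, the measured TCP pose, the force, the opening and the grip force at its end, in the units of the state.
- get_obs(): the state, without advancing time (a new reading comes with each control period).
- camera(name): name is "scene" or "side" or "wrist"; returns a dict with "pixels" (420x560x3 uint8, red, green, blue), "depth" (420x560 float32, mm along the optical axis (not along the pixel's ray), 0 where there is no reading), "mtx" (3x3 intrinsics, pixels), "dist" ([k1, k2, p1, p2, k3] as OpenCV has them; the pictures are not rectified), "R" (3x3) and "t" (3): a world point X has camera coordinates R X + t; the wrist camera has in their place "mount" (4x4, takes a point from camera to tool coordinates, whose origin is the TCP and whose axes are the flange's). Camera axes: x right, y down, z forward; pixel columns grow to the right and rows downward; lengths in mm; the calibration is good to about 2 mm. A picture is of the moment at which its call begins: read the wrist's pose just before it.
- workorder.close_job(): hands the job in; it is judged then, once.
Trained networks look in a picture, given as the dict that the camera call returned (one of the last four; its "shot" number tells which), for a name from the list of things; names that differ only in an ending like _2 or _b are one class to them, and where a whole thing is asked for, a point or a joint stands for the part that bears it (a point fixed in the world has none). Each returns a list of dicts, best first, with "conf" (0 to 1); they miss things now and then, are a little off and sometimes report something else, mostly with a low value. They report only what shows in the picture. A call takes as long as a camera call. They do not tell look-alikes from the thing itself.
- trace(picture, thing): "region" (420x560 bool, what is visible of it) and "rect" ([left, top, width, height] in pixels, round what is visible of it).
The state is a dict: "t": time; "q": joint angles; "qd": joint speeds; "tau": joint torques, N m; "tcp_pos": TCP position; "tcp_rot": TCP orientation; "contact_force": force on the tool from outside, world axes, zero at the start; "ft_torque": the same for the moment, N m; "gripper_width": finger opening in mm; "gripper_force": force on a finger pad.
Only numpy, scipy, OpenCV 4.12 (cv2) and the standard library are available. Lean on these libraries where they do the work, as an engineer would, in place of code of your own. Each camera call takes 0.05 s, during which the arm holds its last target. There are 200 camera calls.

## Working session

There is one attempt and no reset: what is moved stays moved. The work goes in short steps, Python scripts to look and compute and a shell command to move; the robot and the scene stay as the last step left them, time stands still between calls to the robot, and variables do not carry over. Pictures are saved under pics/ and viewed, at most 10 in all, crops included, and the job is handed in when it is done.

```bash
mkdir -p pics; cat > h.py <<'E'
import numpy as np, cv2
from workcell import get_obs, camera, workorder, trace
def pts(c):
    "world points of every pixel (HxWx3) for fixed cam"
    h,w=c["depth"].shape
    u,v=np.meshgrid(np.arange(w,dtype=np.float32),np.arange(h,dtype=np.float32))
    n=cv2.undistortPoints(np.stack([u,v],-1).reshape(-1,1,2),c["mtx"],np.array(c["dist"])).reshape(h,w,2)
    z=c["depth"]; P=np.dstack([n[...,0]*z,n[...,1]*z,z])
    if "R" in c and c["R"] is not None:
        return (P-np.array(c["t"]))@np.array(c["R"])
    return P
def wristpts(c,o):
    from scipy.spatial.transform import Rotation as R
    P=pts(c); M=np.array(c["mount"]); q=o["tcp_rot"]
    P=P@M[:3,:3].T+M[:3,3]
    return P@R.from_quat([q[1],q[2],q[3],q[0]]).as_matrix().T+np.array(o["tcp_pos"])
def save(c,n): cv2.imwrite("pics/"+n,c["pixels"][...,::-1])
E
python3 - <<'E'
from h import *
o=get_obs(); print(o)
np.set_printoptions(precision=0,suppress=True)
ims=[]
for n in("scene","side"):
    c=camera(n); P=pts(c); np.savez(f"{n}.npz",P=P,px=c["pixels"],d=c["depth"]); ims.append(c["pixels"]); save(c,n+"0.png")
    for th in("push_plate","tote","tote_tab","nut_a_centre","mug_foot","jar_foot","glue_foot","ledge_end"):
        try:
            for r in trace(c,th)[:5]:
                m=r["region"]&(c["depth"]>0); q=P[m]
                print(n,th,round(r["conf"],2),r["rect"],np.median(q,0),np.percentile(q,3,axis=0),np.percentile(q,97,axis=0))
        except Exception as e: print(th,e)
E
```

```text
{'t': 0.0, 'q': array([ 1.11539782e+00,  4.91567618e-01,  1.55951282e+00,  2.51029023e-05,
        1.09169108e+00, -1.05625319e-01]), 'qd': array([-0.00087871,  0.00032442,  0.00053213, -0.00304769,  0.00027612,
       -0.00027517]), 'tau': array([ 6.81412330e-04, -6.12637997e+01, -2.58183199e+01,  6.93206163e-02,
        4.82040457e-02, -6.25185066e-05]), 'tcp_pos': array([214.1476644 , 587.11441365, 404.13478946]), 'tcp_rot': array([-1.73882511e-04,  1.74002137e-01,  9.84745098e-01, -5.63310916e-04]), 'contact_force': array([-0.29090733,  0.30159268, -0.76442377]), 'ft_torque': array([ 0.01543964,  0.02353941, -0.03627536]), 'gripper_force': 0.0, 'gripper_width': 95.05656531415863}
scene tote 0.7 [230.9, 214.1, 141.7, 109.8] [596. 106.  11.] [491.  -4.   2.] [682. 202.  82.]
scene tote 0.35 [242.5, 210.4, 28.0, 23.0] [543. 199.  82.] [520. 183.  63.] [565. 224.  87.]
scene tote_tab 0.87 [235.2, 213.9, 138.4, 110.1] [596. 107.  11.] [491.  -4.   2.] [682. 201.  81.]
scene mug_foot 0.83 [360.6, 201.5, 39.3, 47.7] [785.  85.  53.] [757.  45.   5.] [824. 125.  79.]
scene jar_foot 0.64 
[... 453 characters left out ...]
91. 202.  87.]
side tote_tab 0.86 [228.4, 224.2, 113.2, 75.1] [593.  87.  22.] [501.  -8.   2.] [689. 202.  86.]
side nut_a_centre 0.85 [254.4, 263.3, 27.0, 16.3] [564.  54.  27.] [545.  30.  15.] [585.  67.  29.]
side mug_foot 0.75 [363.9, 229.0, 36.6, 48.1] [785.  66.  52.] [756.  35.   3.] [820. 124.  77.]
side jar_foot 0.84 [346.5, 197.8, 31.1, 47.0] [767. 192.  64.] [746. 182.   6.] [799. 231.  94.]
side glue_foot 0.61 [320.8, 172.8, 25.3, 53.3] [722. 296.  51.] [701. 285.   4.] [745. 312. 108.]
side ledge_end 0.9 [240.1, 171.3, 35.9, 59.7] [526. 273.  76.] [493. 171.   5.] [577. 365. 113.]
side ledge_end 0.24 [243.1, 177.0, 19.3, 32.4] [519. 359.  88.] [492. 245.  64.] [542. 366. 116.]
```

View pics/scene0.png

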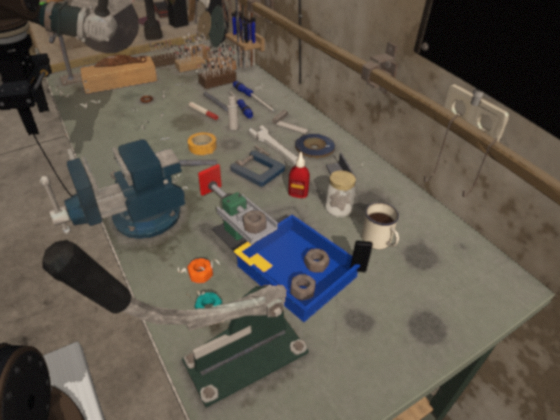

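View pics/side0.png

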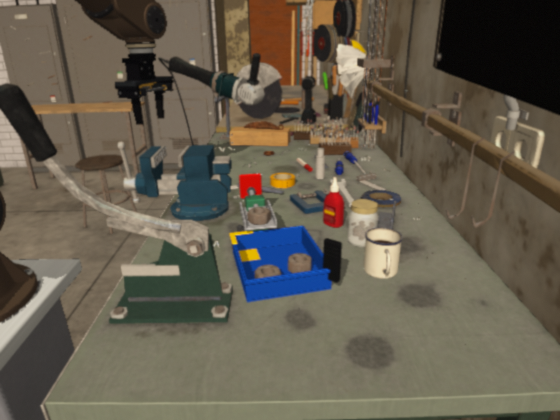

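The scene view shows the red plate at (209,179), ledge end ~(265,232), yellow corner ~(250,258), tab (362,255), nuts in the tote at (317,260) and (303,287), and nut C at (255,222). The vise lies left of the plate and the lever press near (245,340).

```bash
python3 - <<'E'
from h import *
np.set_printoptions(precision=1,suppress=True)
S=[np.load(f"{n}.npz") for n in("scene","side")]
H=np.full((700,800),-99.);col=np.zeros((700,800,3),np.uint8)
for nm,s in zip(("scene","side"),S):
    P=s["P"];d=s["d"];px=s["px"].astype(int);ok=d>0
    r,g,b=px[...,0],px[...,1],px[...,2]
    w=ok&(P[...,2]>-20)&(P[...,2]<400)
    p=P[w];i=(p[:,0]-200).round().astype(int);j=(p[:,1]+200).round().astype(int)
    k=(i>=0)&(i<700)&(j>=0)&(j<800)
    o=np.argsort(p[k,2]); H[i[k][o],j[k][o]]=np.maximum(H[i[k][o],j[k][o]],p[k,2][o]); col[i[k][o],j[k][o]]=px[w][k][o]
    red=ok&(r>120)&(g<60)&(b<60)&(P[...,0]<620)&(P[...,1]>330)&(P[...,1]<400)
    q=P[red]; print(nm,"red",len(q),np.median(q,0),q.min(0),q.max(0))
    c=q[:,:2]; (cx,cy),wh,a=cv2.minAreaRect(c.astype(np.float32)); print(" rect",cx,cy,wh,a)
    ye=ok&(r>150)&(g>120)&(b<80)&(P[...,1]>0)&(P[...,1]<240)&(P[...,0]<650)
    q=P[ye];print(nm,"yel",len(q)); hi=q[q[:,2]>35]; print("  rim",np.median(hi,0),hi.min(0),hi.max(0))
    bl=ok&(b>90)&(r<60)&(g<90)&(P[...,0]>440)&(P[...,0]<730)&(P[...,1]>-80)&(P[...,1]<250)&(P[...,2]>-5)&(P[...,2]<60)|ye
    q=P[bl]; hi=q[q[:,2]>38]; print("  tote all",cv2.minAreaRect(q[:,:2].astype(np.float32)),"rim",cv2.minAreaRect(hi[:,:2].astype(np.float32)),"max z",np.percentile(q[:,2],99))
    bk=ok&(px.max(-1)<60)&(P[...,2]>58)&(P[...,2]<115)&(P[...,0]>620)&(P[...,0]<740)&(P[...,1]>-60)&(P[...,1]<60)
    q=P[bk];print("  tab",len(q),np.median(q,0),np.percentile(q,2,axis=0),np.percentile(q,98,axis=0),cv2.minAreaRect(q[:,:2].astype(np.float32)))
K=cv2.dilate(H.astype(np.float32),np.ones((9,9)))
# coarse height grid, rows x, cols y
print("cols y:",list(range(-180,600,40)))
for x in range(220,900,40):
    print(x,[int(H[x-220+0:x-180,j-20+200:j+20+200].max()) for j in range(-180,600,40)])
hm=np.clip(K*1.0+20,0,255).astype(np.uint8); vis=np.hstack([cv2.applyColorMap(hm,cv2.COLORMAP_JET)])
vis=cv2.flip(vis,-1)  # up=+x, left=+y
cc=cv2.flip(cv2.dilate(col,np.ones((5,5))),-1)[...,::-1]
cv2.imwrite("pics/top.png",cv2.resize(np.vstack([cc]),(685,600)))
E
```

```text
scene red 392 [509.7 361.2  95. ] [488.3 354.   55.8] [541.3 369.  120.1]
 rect 515.3416748046875 359.1810302734375 (53.352195739746094, 13.499565124511719) 8.398365020751953
scene yel 331
  rim [492.2 167.   46.9] [479.7 128.8  41.2] [517.1 185.8  49.7]
  tote all ((595.476806640625, 119.73789978027344), (201.7248992919922, 230.0108642578125), 13.77143669128418) rim ((582.9415893554688, 101.20259094238281), (168.49044799804688, 199.0742645263672), 13.3250093460083) max z 47.49604202811487
  tab 307 [677.9  24.6  84.1] [666.9  15.1  59.7] [690.4  36.1 103. ] ((679.7301635742188, 25.59560775756836), (10.4433012008667, 31.76640510559082), 52.28502655029297)
side red 400 [514.7 360.   93.1] [490.  352.2  54.8] [543.8 370.6 117.6]
 rect 517.6244506835938 358.3257141113281 (54.06926727294922, 16.05898666381836) 10.107002258300781
side yel 268
  rim [495.3 170.3  46. ] [482.  127.7  42.1] [529.4 184.3  47.4]
  tote all ((576.6563720703125, 128.91290283203125), (166.54013061523438, 260.6590881347656), 13.537958145141602) rim ((583.5323486328125, 100.16963195800781), (166.90989685058594, 201
[... 1019 characters left out ...]
]
540 [3, 4, 3, 3, 46, 46, 31, 8, 9, 87, 88, 94, 93, 115, 120, 4, 3, 4, 18, 18]
580 [3, 3, 3, 4, 46, 47, 31, 8, 7, 88, 87, 78, 76, 0, 4, 5, 5, 12, 19, 28]
620 [4, 4, 4, 3, 4, 47, 31, 32, 7, 47, 48, 4, 5, 4, 4, 19, 20, 19, 10, 27]
660 [3, 4, 3, 4, 4, 104, 47, 47, 48, 47, 46, 4, 4, 4, 19, 19, 24, 25, 5, 4]
700 [3, 3, 3, 5, 3, 104, 44, 4, 4, 3, 3, 5, 121, 80, 19, 20, 19, 19, 6, 4]
740 [3, 3, 3, 3, 4, 4, 79, 81, 4, 96, 96, 71, 126, 0, 4, 20, 19, 17, 15, 13]
780 [3, 3, 4, 2, 4, 63, 80, 80, 80, 97, 97, 95, 4, 4, 3, 15, 17, 16, 17, 15]
820 [3, 4, 3, 3, 3, 4, 81, 80, 79, 81, 96, 5, 5, 4, 6, 14, 18, 16, 5, 11]
860 [393, 390, 396, 390, 396, 395, 398, 397, 399, 399, 4, 41, 44, 43, 8, 18, 20, 17, 11, 5]
```

View pics/top.png

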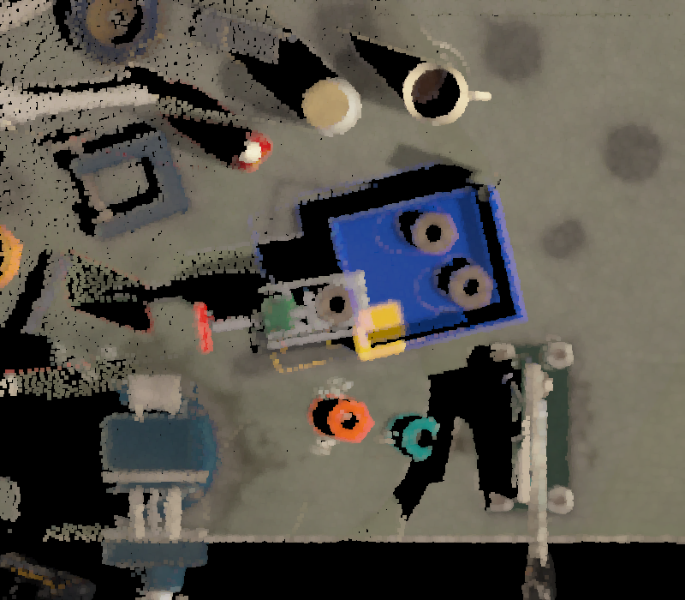

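The top map shows the push plate at ≈(517,362), pushing at about 10° off −y. The tote is yawed 13°, the tab is at ≈(681,25) (z 59–103), and the marked corner is near (488,172). The vise is at x<462. I'll push with the fingers closed and the tool y axis along the push direction.

```bash
python3 -c "
from h import *
print(np.array(camera('wrist')['mount']).round(2))"
python3 -m jog '[0,0,0,0,0,-0.085, 0,0,0,0,0,-0.085, 0,0,0,0,0,-0.085, 0,0,0,0,0,-0.085, -1,-0.85,0,0,0,0, -1,-0.85,0,0,0,0, -1,-0.85,0,0,0,0, -1,-0.85,0,0,0,0, -1,-0.85,0,0,0,0, -1,-0.85,0,0,0,0]' 0 40
```

```text
[[ 0.   -0.97 -0.23 65.09]
 [ 1.    0.   -0.    0.34]
 [ 0.   -0.23  0.97 19.65]
 [ 0.    0.    0.    1.  ]]
t: 2.2
tcp_pos: [351.6, 508.4, 404.8]
tcp_rot: [0.0, -0.092, 0.996, 0.0]
contact_force: [0.2, 0.1, 0.7]
gripper_width: 2.4
gripper_force: 0.0
```

```bash
python3 -m jog '[-1,-0.9,0,0,0,0, -1,-0.9,0,0,0,0, -1,-0.9,0,0,0,0, -1,-0.9,0,0,0,0, -1,-0.9,0,0,0,0, -1,-0.9,0,0,0,0, -1,-0.9,0,0,0,0, 0,0,1,0,0,0, 0,0,1,0,0,0, 0,0,1,0,0,0]'
python3 -m jog '[0,0,1,0,0,0, 0,0,1,0,0,0, 0,0,1,0,0,0, 0,0,0.4,0,0,0, 0,0,0,0,0,0, 0,0,0,0,0,0, 0,0,0,0,0,0, 0,0,0,0,0,0, 0,0,0,0,0,0, 0,0,0,0,0,0]'
```

```text
t: 3.45
tcp_pos: [511.6, 410.6, 344.1]
tcp_rot: [0.0, -0.092, 0.996, 0.0]
contact_force: [-0.2, -0.1, -0.5]
gripper_width: 0.0
gripper_force: 0.0
t: 4.7
tcp_pos: [511.5, 410.7, 276.8]
tcp_rot: [0.0, -0.092, 0.996, 0.0]
contact_force: [-0.7, -0.3, 0.8]
gripper_width: 0.4
gripper_force: 0.0
```

```bash
python3 - <<'E'
from h import *
np.set_printoptions(precision=1,suppress=True)
c=camera("scene"); P=pts(c); px=c["pixels"].astype(int); r,g,b=px[...,0],px[...,1],px[...,2]
for z0,z1 in((55,118),):
    m=(c["depth"]>0)&(r>110)&(g<70)&(b<70)&(P[...,0]<620)&(P[...,1]>330)&(P[...,1]<400)
    q=P[m]; print(len(q),np.median(q,0),q.min(0),q.max(0))
print(get_obs()["tcp_pos"])
cv2.imwrite("pics/pre.png",cv2.resize(c["pixels"][100:300,120:340,::-1],None,fx=2.7,fy=2.7))
E
```

```text
450 [510.5 361.4  96.3] [488.2 355.4  57.8] [542.4 373.3 122.2]
[511.5 410.7 276.8]
```

View pics/pre.png

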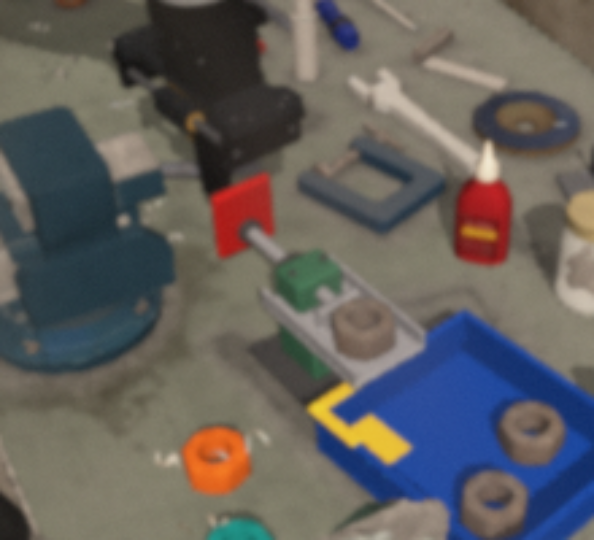

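The closed fingers stand behind the red plate (crop (245,215)), clear of the vise and lined up with the rod. Now I'll push.

```bash
python3 -m jog '[0,-0.7,0,0,0,0, 0,-0.6,0,0,0,0, 0,-0.4,0,0,0,0, 0,-0.4,0,0,0,0, 0,-0.4,0,0,0,0, 0,-0.4,0,0,0,0, 0,-0.3,0,0,0,0, 0,-0.3,0,0,0,0, 0,-0.3,0,0,0,0, 0,0,0,0,0,0]' 0 60
```

```text
t: 6.0
tcp_pos: [525.0, 335.9, 276.7]
tcp_rot: [-0.001, -0.092, 0.996, 0.001]
contact_force: [-5.1, 7.2, 1.2]
gripper_width: 0.3
gripper_force: 4.2
```

```bash
python3 -m jog '[0,-0.3,0,0,0,0, 0,-0.3,0,0,0,0, 0,-0.2,0,0,0,0, 0,-0.1,0,0,0,0, 0,0,0,0,0,0, 0,0,0,0,0,0, 0,0,0,0,0,0, 0,0,0,0,0,0, 0,0,0,0,0,0, 0,0,0,0,0,0]'
```

```text
t: 7.25
tcp_pos: [527.6, 319.9, 276.8]
tcp_rot: [-0.001, -0.092, 0.996, 0.002]
contact_force: [-9.6, 19.8, -1.4]
gripper_width: -0.0
gripper_force: 10.7
```

```bash
python3 -m jog '[0,-0.1,0,0,0,0, 0,-0.05,0,0,0,0, 0,0,0,0,0,0, 0,0,0,0,0,0, 0,0,0,0,0,0, 0,0,0,0,0,0, 0,0,0,0,0,0, 0,0,0,0,0,0, 0,0,0,0,0,0, 0,0,0,0,0,0]'
python3 -c "
from h import *
c=camera('scene')
cv2.imwrite('pics/push.png',cv2.resize(c['pixels'][140:330,170:400,::-1],None,fx=2.7,fy=2.7))"
```

```text
t: 8.5
tcp_pos: [527.6, 318.9, 276.9]
tcp_rot: [-0.0, -0.092, 0.996, 0.004]
contact_force: [-13.6, 38.5, -2.1]
gripper_width: 0.4
gripper_force: 20.0
```

View pics/push.png

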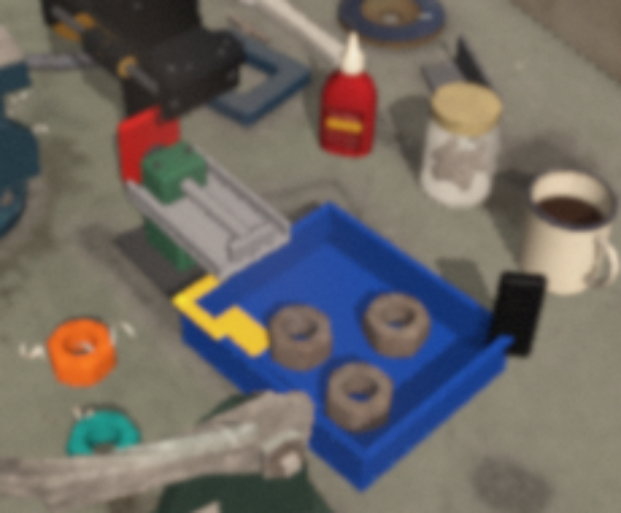

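Nut C has dropped into the tote: all three nuts lie inside it, at crop (300,337), (397,324) and (360,395). The plunger is home, since force rose to about 38 N with no further travel. I'll back off and go to the tab.

```bash
python3 -m jog '[0,0.3,0,0,0,0, 0,1,0,0,0,0, 0,1,0,0,0,0, 0,1,0,0,0,0, 0,1,0,0,0,0, 0,0,-1,0,0,0, 0,0,-1,0,0,0, 0,0,-1,0,0,0, 0,0,-1,0,0,0, 0,0,-1,0,0,0]'
python3 -m jog '[0,0,-1,0,0,0.088, 0,0,0,0,0,0.088, 0,0,0,0,0,0.088, 0,0,0,0,0,0.088, 0,0,0,0,0,0.088, 0,0,0,0,0,0.088, -1,-0.55,0,0,0,0, -1,-0.55,0,0,0,0, -1,-0.55,0,0,0,0, -1,-0.55,0,0,0,0]' 0.6 10
python3 -m jog '[-1,-0.55,0,0,0,0, -1,-0.55,0,0,0,0, -1,-0.55,0,0,0,0, -1,-0.55,0,0,0,0, -1,-0.55,0,0,0,0, -1,-0.55,0,0,0,0, -1,-0.55,0,0,0,0, -1,-0.55,0,0,0,0, 0,0,0,0,0,0, 0,0,0,0,0,0]'
cat > m.py <<'E'
from h import *
np.set_printoptions(precision=1,suppress=True)
from scipy.spatial.transform import Rotation as R
o=get_obs(); q=o["tcp_rot"]; T=R.from_quat([q[1],q[2],q[3],q[0]]).as_matrix(); print("tcp",o["tcp_pos"],"ycol",T[:,1],"q",o["q"])
for n in("scene","side","wrist"):
    if n=="wrist": o=get_obs()
    c=camera(n); P=wristpts(c,o) if n=="wrist" else pts(c)
    px=c["pixels"].astype(int)
    bk=(c["depth"]>0)&(px.max(-1)<70)&(P[...,2]>62)&(P[...,2]<110)&(P[...,0]>640)&(P[...,0]<720)&(P[...,1]>-15)&(P[...,1]<55)
    p=P[bk]
    if len(p)<20: print(n,len(p)); continue
    a=cv2.minAreaRect(p[:,:2].astype(np.float32))
    print(n,len(p),np.median(p,0),np.percentile(p,2,axis=0),np.percentile(p,98,axis=0),a)
    g=np.array([*a[0],82])-o["tcp_pos"]-171*T[:,2]; print("  tool shift to grasp",T.T@g)
E
python3 m.py
```

```text
t: 9.8
tcp_pos: [513.6, 399.8, 377.5]
tcp_rot: [0.0, -0.092, 0.996, -0.0]
contact_force: [0.7, 0.0, -0.2]
gripper_width: 0.5
gripper_force: 0.0
t: 11.05
tcp_pos: [551.8, 314.7, 396.8]
tcp_rot: [0.0, 0.317, 0.948, 0.0]
contact_force: [-0.4, 0.3, -0.7]
gripper_width: 56.7
gripper_force: 0.0
t: 12.3
tcp_pos: [625.9, 150.1, 396.7]
tcp_rot: [-0.0, 0.317, 0.948, 0.0]
contact_force: [0.4, 0.7, -0.0]
gripper_width: 57.1
gripper_force: 0.0
tcp [625.9 150.1 396.7] ycol [0.6 0.8 0. ] q [ 0.1  0.5  1.5  0.   1.1 -0.8]
scene 288 [677.9  24.5  86.3] [666.7  14.9  63.4] [690.8  35.2 103.4] ((680.1367797851562, 26.007770538330078), (10.708135604858398, 32.17738342285156), 51.86891174316406)
  tool shift to grasp [-118.1  -66.6  143.6]
side 377 [681.6  20.7  84. ] [668.2  12.1  62.8] [695.6  31.5 101.9] ((681.65869140625, 23.551612854003906), (13.408387184143066, 34.36101531982422), 56.972412109375)
  tool shift to grasp [-120.7  -67.6  143.6]
wrist 418 [677.8  35.3  93.2] [669.7  26.3  64.2] [691.1  40.9 103. ] ((679.7164916992188, 29.469161987304688), (12.411844253540039, 29.373611450195312), 51.90842819213867)
  tool shift to grasp [-116.1  -64.3  143.7]
```

```bash
python3 -m jog '[-1,-0.55,0,0,0,0, -1,-0.55,0,0,0,0, -1,-0.55,0,0,0,0, -1,-0.55,0,0,0,0, -1,-0.55,0,0,0,0, -0.9,-0.55,0,0,0,0, 0,0,1,0,0,0, 0,0,1,0,0,0, 0,0,1,0,0,0, 0,0,1,0,0,0]' 0.7
python3 -m jog '[0,0,1,0,0,0, 0,0,1,0,0,0, 0,0,0.6,0,0,0, 0,0,0.5,0,0,0, 0,0,0.1,0,0,0, 0,0,0,0,0,0, 0,0,0,0,0,0, 0,0,0,0,0,0, 0,0,0,0,0,0, 0,0,0,0,0,0]'
python3 -m jog '[0,0,0,0,0,0, 0,0,0,0,0,0, 0,0,0,0,0,0, 0,0,0,0,0,0, 0,0,0,0,0,0, 0,0,0,0,0,0, 0,0,0,0,0,0, 0,0,0,0,0,0, 0,0,0,0,0,0, 0,0,0,0,0,0]' 0.05 45
python3 -c "
from h import *
save(camera('scene'),'grip.png')"
```

```text
t: 13.7
tcp_pos: [680.8, 25.7, 316.1]
tcp_rot: [0.0, 0.317, 0.948, 0.0]
contact_force: [-0.1, -0.7, 0.2]
gripper_width: 66.2
gripper_force: 0.0
t: 14.95
tcp_pos: [680.6, 26.4, 252.8]
tcp_rot: [0.0, 0.317, 0.948, 0.0]
contact_force: [0.1, -0.4, -0.2]
gripper_width: 66.6
gripper_force: 0.0
t: 16.2
tcp_pos: [680.6, 26.4, 252.8]
tcp_rot: [0.0, 0.317, 0.948, 0.0]
contact_force: [0.5, 0.7, 0.1]
gripper_width: 11.8
gripper_force: 45.0
```

View pics/grip.png

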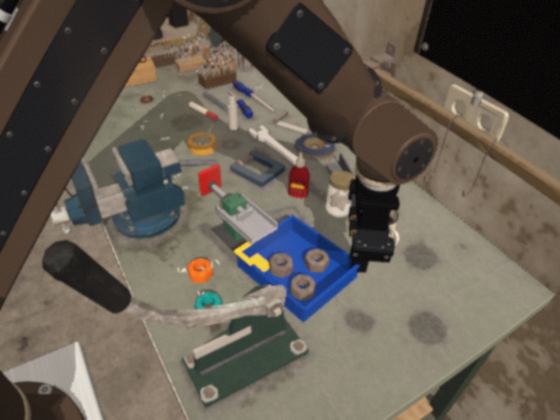

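The gripper holds the black tab at (375,250). All three nuts are in the tote, at (281,264), (317,260) and (303,287). I'll draw the tote 85 mm along its +x, then about 35 mm along its +y to stay clear of the press when it tilts.

```bash
python3 -m jog '[-0.15,-0.12,-0.02,0,0,0, -0.3,-0.25,0,0,0,0, -0.35,-0.29,0,0,0,0, -0.4,-0.33,0,0,0,0, -0.4,-0.33,0,0,0,0, -0.4,-0.33,0,0,0,0, -0.4,-0.33,0,0,0,0, -0.35,-0.29,0,0,0,0, -0.3,-0.25,0,0,0,0, -0.2,-0.17,0,0,0,0]'
python3 -m jog '[-0.1,0.12,0,0,0,0, -0.2,0.24,0,0,0,0, -0.22,0.27,0,0,0,0, -0.25,0.3,0,0,0,0, -0.22,0.27,0,0,0,0, -0.13,0.15,0,0,0,0, 0,0,0,0,0,0, 0,0,0,0,0,0, 0,0,0,0,0,0, 0,0,0,0,0,0]'
cat > m2.py <<'E'
from h import *
np.set_printoptions(precision=1,suppress=True)
o=get_obs(); print("tcp",o["tcp_pos"],o["contact_force"],o["ft_torque"],o["gripper_width"])
for n in("scene","side"):
    c=camera(n);P=pts(c);px=c["pixels"].astype(int);r,g,b=px[...,0],px[...,1],px[...,2];ok=c["depth"]>0
    box=ok&(P[...,0]>440)&(P[...,0]<760)&(P[...,1]>-180)&(P[...,1]<250)&(P[...,2]>-5)&(P[...,2]<200)
    ye=box&(r>150)&(g>120)&(b<80); q=P[ye]; print(n,"yel",len(q),q.min(0),q.max(0))
    bl=box&(b>90)&(r<60)&(g<90)|ye; q=P[bl]; hi=q[q[:,2]>38]; print("  blue",q.min(0),q.max(0),cv2.minAreaRect(hi[:,:2].astype(np.float32)))
    for t in trace(c,"nut_a_centre")[:5]: 
        m=t["region"]&ok; print("  nut",round(t["conf"],2),np.median(P[m],0) if m.any() else None,t["rect"])
    save(c,n+"_m.png")
E
python3 m2.py
```

```text
t: 17.5
tcp_pos: [700.2, -56.2, 253.1]
tcp_rot: [0.0, 0.317, 0.948, 0.0]
contact_force: [-0.2, 0.7, -7.3]
gripper_width: 11.9
gripper_force: 45.0
t: 18.75
tcp_pos: [734.3, -47.6, 253.2]
tcp_rot: [0.0, 0.317, 0.948, 0.0]
contact_force: [1.0, 0.1, -6.4]
gripper_width: 11.9
gripper_force: 45.0
tcp [734.3 -47.6 253.2] [ 1.   0.1 -6.4] [-0.3 -0.5 -0.1] 11.8643052786882
scene yel 294 [533.8  56.3  -0.4] [605.1 152.1  49.5]
  blue [533.8 -86.8  -0.4] [733.6 152.1  49.5] ((636.644287109375, 27.282333374023438), (168.42465209960938, 198.6082000732422), 12.832052230834961)
  nut 0.58 [616.7 -25.8  26.2] [336.1, 288.3, 26.1, 30.9]
side yel 359 [529.9 -93.5  -2.7] [759.3 203.6 162.3]
  blue [529.9 -97.1  -2.7] [759.3 203.6 165.2] ((649.8817749023438, 8.20062255859375), (183.46676635742188, 239.5756072998047), 13.125238418579102)
  nut 0.59 [616.5 -24.   27.1] [284.3, 285.9, 28.2, 19.5]
```

```bash
python3 -m jog '[0.284,0,-0.266,0,-0.014,0, 0.568,0,-0.531,0,-0.028,0, 0.568,0,-0.531,0,-0.028,0, 0.568,0,-0.531,0,-0.028,0, 0.568,0,-0.531,0,-0.028,0, 0.568,0,-0.531,0,-0.028,0, 0.568,0,-0.531,0,-0.028,0, 0.284,0,-0.266,0,-0.014,0, 0,0,0,0,0,0, 0,0,0,0,0,0]'
python3 m2.py
```

```text
t: 20.2
tcp_pos: [663.9, 5.5, 316.0]
tcp_rot: [0.145, 0.314, 0.937, -0.048]
contact_force: [-1.0, 0.9, -4.3]
gripper_width: 12.0
gripper_force: 45.0
tcp [663.9   5.5 316. ] [-1.   0.9 -4.3] [ 0.4  0.3 -0. ] 11.974298156290178
scene yel 174 [524.2  66.2  -0.3] [579.  159.   55.8]
  blue [524.2 -78.4  -0.3] [719.8 159.  117.9] ((623.8809204101562, 34.77410888671875), (169.2725372314453, 200.73040771484375), 12.314181327819824)
  nut 0.93 [579.6  41.8  46.2] [297.7, 265.1, 27.3, 29.9]
side yel 98 [518.8  61.2  -1. ] [571.4 217.1  54.5]
  blue [518.8 -80.9  -2.4] [759.3 228.4 116.5] ((625.1599731445312, 31.78874969482422), (166.36578369140625, 202.18896484375), 11.882333755493164)
  nut 0.66 [575.9  23.7  46.1] [261.6, 257.1, 25.2, 21.9]
```

View pics/side_m.png

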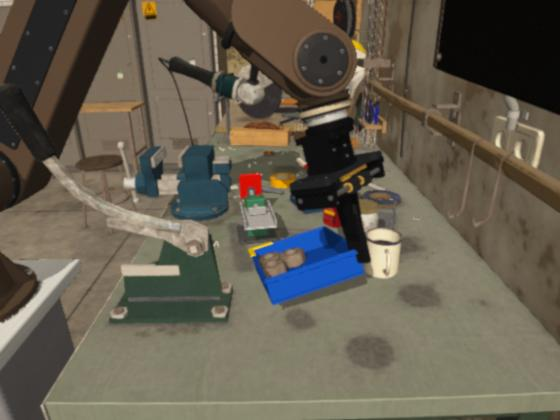

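The tote is tilted about 17.6° with its corner on the bench, and the nuts are sliding together at (282,260). Continuing to 35°.

```bash
python3 -m jog '[0.284,0,-0.266,0,-0.014,0, 0.568,0,-0.531,0,-0.028,0, 0.568,0,-0.531,0,-0.028,0, 0.568,0,-0.531,0,-0.028,0, 0.568,0,-0.531,0,-0.028,0, 0.568,0,-0.531,0,-0.028,0, 0.568,0,-0.531,0,-0.028,0, 0.284,0,-0.266,0,-0.014,0, 0,0,0,0,0,0, 0,0,0,0,0,0]'
python3 m2.py; python3 -c "
import cv2
a=[cv2.resize(cv2.imread('pics/%s_m.png'%n)[y:y+120,x:x+160],(400,300),interpolation=cv2.INTER_CUBIC) for n,x,y in(('scene',230,200),('side',220,200))]
cv2.imwrite('pics/t35.png',cv2.hconcat(a))"
```

```text
t: 21.65
tcp_pos: [581.2, 67.6, 349.0]
tcp_rot: [0.287, 0.302, 0.904, -0.096]
contact_force: [-0.2, 0.1, -7.4]
gripper_width: 11.8
gripper_force: 45.0
tcp [581.2  67.6 349. ] [-0.2  0.1 -7.4] [0.4 0.6 0. ] 11.844762964978017
scene yel 137 [514.3  73.9   2.2] [558.2 138.8  59.9]
  blue [514.3 -65.8   1.4] [695.3 205.8 179.2] ((606.3659057617188, 47.91529083251953), (166.6101531982422, 211.82249450683594), 8.075263023376465)
  nut 0.7 [564.3  41.   65. ] [296.0, 260.1, 21.5, 27.6]
side yel 43 [513.4  67.5  -1.7] [751.9 224.7  89. ]
  blue [513.4 -67.6  -2.4] [751.9 248.6 179.4] ((648.8643798828125, 61.28985595703125), (285.9919128417969, 193.2721405029297), 19.306350708007812)
```

View pics/t35.png

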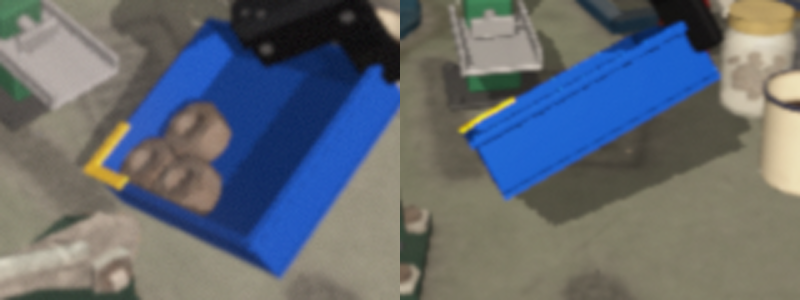

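All three nuts are gathered at the yellow corner, and the tote is clear of the ledge and the press. I'll go briefly to 40° to settle them, return to 35°, and then measure the nuts in the tote frame.

```bash
python3 -m jog '[0.284,0,-0.266,0,-0.014,0, 0.568,0,-0.531,0,-0.028,0, 0.284,0,-0.266,0,-0.014,0, 0,0,0,0,0,0, 0,0,0,0,0,0, 0,0,0,0,0,0, 0,0,0,0,0,0, -0.272,0,0.277,0,0.014,0, -0.545,0,0.555,0,0.028,0, -0.272,0,0.277,0,0.014,0]'
python3 -m jog '[0,0,0,0,0,0, 0,0,0,0,0,0, 0,0,0,0,0,0, 0,0,0,0,0,0, 0,0,0,0,0,0, 0,0,0,0,0,0, 0,0,0,0,0,0, 0,0,0,0,0,0, 0,0,0,0,0,0, 0,0,0,0,0,0]'
python3 - <<'E'
from h import *
from scipy.spatial.transform import Rotation as R
np.set_printoptions(precision=1,suppress=True)
o=get_obs(); q=o["tcp_rot"]; T=R.from_quat([q[1],q[2],q[3],q[0]]).as_matrix()
print("tilt",np.degrees(np.arccos(-T[2,2])),o["contact_force"])
# tote axes in tool frame at grasp (tool down, y=(.601,.799)); tote yaw 13
T0=np.array([[-.799,.601,0],[.601,.799,0],[0,0,-1]]); a=np.radians(13.1)
X=np.array([[np.sin(a),np.cos(a),0],[-np.cos(a),np.sin(a),0],[0,0,1]])
Rt=T@T0.T@X; g=np.array(o["tcp_pos"])+171*T[:,2]
c=camera("scene");P=pts(c);px=c["pixels"].astype(int)
L=(P-g)@Rt+np.array([94,79,82])
print("corner outer bottom world z",(Rt@(np.array([-95,-80,0])-[94,79,82])+g))
s=(c["depth"]>0)&(abs(L[...,0])<92)&(abs(L[...,1])<77)&(L[...,2]>20)&(L[...,2]<36)&(px[...,2]<px[...,0]*1.2)
q=L[s]; print(len(q),q.min(0),q.max(0)); h,_,_=np.histogram2d(q[:,0],q[:,1],bins=[np.arange(-95,96,10),np.arange(-80,81,10)]); print(h.astype(int)); save(c,"fin.png")
cv2.imwrite("pics/fin2.png",cv2.resize(c["pixels"][200:320,230:390,::-1],(800,600),interpolation=cv2.INTER_CUBIC))
E
```

```text
t: 23.1
tcp_pos: [581.7, 67.2, 348.9]
tcp_rot: [0.287, 0.302, 0.904, -0.096]
contact_force: [-0.6, -0.6, -6.9]
gripper_width: 11.8
gripper_force: 45.0
t: 24.35
tcp_pos: [581.1, 67.7, 348.8]
tcp_rot: [0.287, 0.302, 0.904, -0.096]
contact_force: [0.2, -1.1, -7.1]
gripper_width: 11.5
gripper_force: 45.0
tilt 35.27901589871472 [ 0.2 -1.1 -7.1]
corner outer bottom world z [536.5 100.6  -0.3]
808 [-91.8 -68.5  20. ] [ 8.3 16.8 32.6]
[[ 0  3  2  5  0  0  0  0  0  0  0  0  0  0  0  0]
 [ 0  7 20 20 16  1  0  0  0  0  0  0  0  0  0  0]
 [ 0 13  1  0 14  7  4  8  4  0  0  0  0  0  0  0]
 [ 0 13  3  1 12 14 17 20 19  5  0  0  0  0  0  0]
 [ 0 19 21 22 25 18  3  0  9 10  0  0  0  0  0  0]
 [ 0  5 14 10  5 24 11  5 14  9  0  0  0  0  0  0]
 [ 0 16 18 25 13 10 28 28 23  4  0  0  0  0  0  0]
 [ 0  9  0  1 20  3  2  0  1  0  0  0  0  0  0  0]
 [ 0 16  3  8 19  3  0  0  0  0  0  0  0  0  0  0]
 [ 0 21 30 29 17  0  0  0  0  0  0  0  0  0  0  0]
 [ 0  0  8  0  0  0  0  0  0  0  0  0  0  0  0  0]
 [ 0  0  0  0  0  0  0  0  0  0  0  0  0  0  0  0]
 [ 0  0  0  0  0  0  0  0  0  0  0  0  0  0  0  0]
 [ 0  0  0  0  0  0  0  0  0  0  0  0  0  0  0  0]
 [ 0  0  0  0  0  0  0  0  0  0  0  0  0  0  0  0]
 [ 0  0  0  0  0  0  0  0  0  0  0  0  0  0  0  0]
 [ 0  0  0  0  0  0  0  0  0  0  0  0  0  0  0  0]
 [ 0  0  0  0  0  0  0  0  0  0  0  0  0  0  0  0]
 [ 0  0  0  0  0  0  0  0  0  0  0  0  0  0  0  0]]
```

View pics/fin2.png

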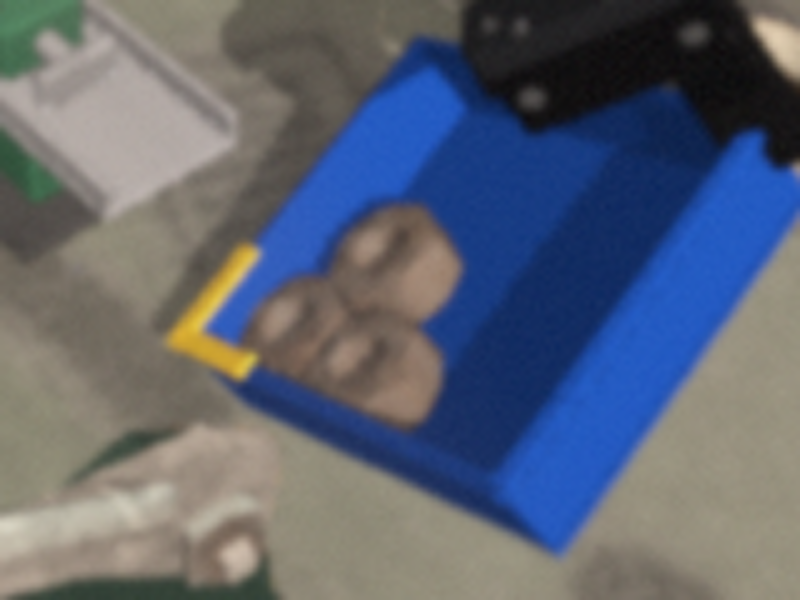

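The final view shows all three nuts touching each other in the yellow corner, around (300,320), (395,255) and (380,370). The tilt is 35.3°, the corner is on the bench, and the tote is clear of the feeder. Handing in.

```bash
python3 -c "
from workcell import workorder
print(workorder.close_job())"
```

```text
the job is handed in; nothing more can be done
None
```

The job is handed in at about 24 s of the 61 s: the plate was pushed to its stop, the last nut dropped into the tote, and the tote is held by its tab at 35° with all three nuts together in the yellow corner, clear of the feeder.

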